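Pull the blind insert from the block heater with the screw-in lifting rod

TASK

Take the lifting rod from its white holder, stand it in the threaded mouth of the blind insert in the block heater and let go of it there; then take its handle again and screw it in clockwise, re-gripping as needed, until its collar sits on the insert, while the insert stays down in its well. Pull the insert straight up out of the heater and set it down upright in the steel tray before you let go, leaving the rod screwed in; leave the other insert in its well and the bystanding things where they are.

Things in the scene. Friction and masses are not known exactly. Their poses are not given: they have to be found in the camera images.
- rod_handle (a point): Lifting rod, 101 mm long, 0.14 kg, upright. This point: centre of its black square handle, 24 x 24 mm, 36 mm high; faces look along this frame's x and y, z up along the rod. Below it a bare steel stem, 15 mm in diameter, then the collar, its top 48 mm and underside 54 mm below this point. A quarter turn offers the other pair of faces.
- rod_collar (a point): Centre of the underside of the rod's round steel collar (34 mm in diameter, 6 mm thick); axes as the handle's. Below it the 15 mm shank reaches 29 mm down, nose tapered over the last 7 mm. In the holder the collar rests on the holder's top and the shank hangs in a loose hole.
- rod_pin (a point): Centre of the cross pin that is the rod's thread: 3 mm thick, 23 mm long, through the shank along this frame's x, 11 mm below the collar's underside. Axes as the handle's.
- insert_mouth (a point): Centre of the top face of the blind insert and of its single round mouth (27 mm wide); z up, x and y along the insert's sides. In the mouth are two ridges, a coarse two-start right-hand thread: lead 14 mm per turn, free bore 17 mm inside the ridges, total depth 33 mm. In the well the top face lies 2 mm below the heater's top, so the insert can not be gripped.
- thread_start (a point): Where one ridge begins, at the top face, 11 mm from the mouth's centre along the insert's +x; the other begins opposite (-x). Both fall clockwise seen from above. a = angle (0 to 180 deg) of the rod's x axis, either way round, clockwise from the insert's x. The pin comes to rest on the ridges, the collar's underside 12.5 mm - 14 mm x a/360 above the top face; the rod stands so unheld.
- insert: The blind insert: aluminium, 44 x 44 mm, 55 mm high, 0.2 to 0.33 kg; origin at the centre of its underside, z up. Side pads hold it in its well with a few newtons of drag; the well (0.8 mm clearance) keeps it from turning. With a as above, about 320 - a degrees of clockwise turning, sinking 14 mm per turn, bring the collar onto the top face, where it stops; then it holds against a straight pull.
- tube_insert: The other insert, in the other well: the same size, with four small dark holes in its top instead of one mouth. Origin at the centre of its underside. To be left alone.
- heater: Fixed block heater: white and grey housing round an aluminium block with two square wells, 57 mm deep, centred 36 mm either side of the origin along its y; a control panel 62 mm high on its -x side. Spans -101 to +52 mm in x, 172 mm in y; origin on the table under the block's centre, block's top 90 mm above it.
- holder: Fixed white plastic holder block, 75 x 75 mm and 45 mm high, with the hole in which the rod stands; origin at the centre of its underside.
- tray: Fixed shallow steel tray, 150 x 150 mm outside, walls 4 mm thick and 18 mm high, floor about 5 mm thick; origin at the centre of its underside.
- reagent: Bystander: reagent bottle, 64 mm in diameter and 130 mm high, blue cap. Origin at the centre of its underside.
- beaker: Bystander: clear plastic beaker, 68 mm in diameter and 85 mm high. Origin at the centre of its underside.
- tipbox: Bystander: closed grey box, 85 x 120 mm and 60 mm high. Origin at the centre of its underside.
There are look-alikes about, which are no part of the job. What is shaped like the tray but purple is not meant. There is more than one size of the part that bears rod_handle; the job needs the larger.

How it is judged (in metres and radians):
On the way, in this order (a step that is already met when the one before it is completed fails the run):
1. the rod stands in the insert's mouth, not touched by the fingers, with the insert down in its well (horizontal distance between rod_collar and insert_mouth below 0.006 m and z of rod_collar in the frame of insert_mouth between 0.003 and 0.0155 m and contact force between the fingers and rod below 0.05 N and distance of insert from where it was at the start of the episode below 0.004 m), for 0.1 s.
2. the rod is screwed home, its collar on the insert (within 2.5 mm), with the insert still down in its well (z of rod_collar in the frame of insert_mouth below 0.0025 m and horizontal distance between rod_collar and insert_mouth below 0.004 m and angle between the z axis of rod_collar and the z axis of insert_mouth, either way round below 0.1 rad and distance of insert from where it was at the start of the episode below 0.005 m), for 0.1 s.
3. the insert hangs on the rod, out of its well, its underside above the heater's top (z of insert in the frame of heater above 0.091 m and angle between insert's own z axis and vertical below 0.2 rad and z of rod_collar in the frame of insert_mouth below 0.005 m), for 0.1 s.
4. the insert stands upright on the tray's floor while the fingers still hold the rod (x of insert in the frame of tray between -0.055 and 0.055 m and y of insert in the frame of tray between -0.055 and 0.055 m and z of insert in the frame of tray below 0.009 m and angle between insert's own z axis and vertical below 0.1 rad and contact force between the fingers and rod above 0.5 N), for 0.1 s.
At the end, for the whole second after the job is handed in: The blind insert stands upright (within 0.05 rad), at rest and flat on the tray's floor, inside its walls, with the rod still screwed in (collar within 5 mm of the insert's top) and released; the other insert is still in its well (moved less than 10 mm) (x of insert in the frame of tray between -0.055 and 0.055 m and y of insert in the frame of tray between -0.055 and 0.055 m and z of insert in the frame of tray below 0.008 m and angle between insert's own z axis and vertical below 0.05 rad and linear speed of insert below 0.02 m/s and z of rod_collar in the frame of insert_mouth below 0.005 m and contact force between the fingers and rod below 0.05 N and distance of tube_insert from where it was at the start of the episode below 0.01 m); the robot touches nothing.
It fails at once if the other insert is shifted or lifted by more than 10 mm (distance of tube_insert from where it was at the start of the episode above 0.01 m).
It fails at once if a bystander is moved by more than 20 mm (distance of any of reagent, beaker, tipbox from where it was at the start of the episode above 0.02 m).
It fails at once if the insert is tipped by more than 0.35 rad (angle between insert's own z axis and vertical above 0.35 rad).
It also fails if it takes over 72 s, if anything falls off the work surface, if the arm or the gripper's body presses on something with over 40 N, if the wrist force passes 120 N, or if a joint passes its speed limit or range.

ROBOT

A 6-joint arm with a two-finger parallel gripper is mounted at the origin on the work surface. World frame = base frame: x ahead of the robot, y to its left, z up, the work surface at z = 0. Lengths are in mm, angles in rad, forces in N, time in s.
With the tool pointing down it reaches from about 275 to 825 mm from the base axis. Payload 5.2 kg.
Tool frame: the origin (TCP) lies at the very end of the fingers, on their centre line; the grasp point (between the pads) lies 19 mm behind it; z points along the fingers, y is the direction in which the jaws open and shut (so a half turn about z gives the same grasp; the last joint's range is limited). The gripper opens to 93 mm and grips with 3 to 60 N. Pads are 15 mm wide; open, the fingers measure 128 mm over their backs; the gripper's body (75 mm by 188 mm) begins 65 mm behind the grasp point.
Start: joints at [-1.385, 0.259, 1.535, -0, 1.348, -0.203], TCP at [208.514, -508.947, 218.653] pointing down, gripper open.
Joint ranges: [-3.14, 3.14], [-0.91, 2.08], [0.19, 2.58], [-1.22, 4.36], [0.22, 2.71], [-3.12, 3.12]. Speed limits (rad/s): [2.57, 2.57, 3.14, 3.14, 3.14, 3.14].

INTERFACE

Orientations are given as [roll, pitch, yaw] about the fixed x, y, z axes, in that order (R = Rz(yaw) Ry(pitch) Rx(roll)).
In Python, from bench import robot gives the robot as it stands. The module is installed in compiled form; this text tells all that it offers. Calls block until the motion is done:
- robot.move_ptp(position, orientation): joint-space move of the TCP to a pose.
- robot.move_linear(position, ori=None, speed=150, f_stop=None): straight line of the TCP; ori=None keeps the orientation; speed is the mean speed in mm/s. With f_stop (N) it stops when the force on the tool has changed by that much, and returns True; else False.
- robot.move_j(angles): joint-space move.
- robot.move_gripper(opening): opening from 0.0 (shut) to 1.0 (fully open); the grip force is fixed at half the most; returns when the fingers have stopped.
- robot.sleep(seconds).
- robot.inverse_kinematics(position, orientation): joint angles nearest the present ones, or None.
- robot.get_image(name): name is "side" or "top"; returns a dict with "img" (420x560x3 uint8, blue, green, red), "fovy" (degrees; the focal length in pixels is half the picture's height over the tangent of half this angle, whatever the lens; pixels are square), "cx", "cy" (the principal point, pixels), "k1" (the pictures are not rectified: a ray, as slopes to the right and down, at radius r is drawn at 1 + k1 r^2 times it, then the intrinsics apply), "eye" and "orientation" of the camera in the world. Camera axes: x right, y down, z forward; pixel columns grow to the right and rows downward; lengths in mm; the calibration is good to about 2 mm. A picture is of the moment at which its call begins. There is no depth.
A pose or a line that the arm cannot do raises robot.MotionError and nothing moves.
- robot.hand_in(): hands the job in, once; it reports no verdict.
Readings, each from a call of its own:
- robot.current_t(): time.
- robot.current_qpos(): joint angles.
- robot.current_joint_vel(): joint speeds.
- robot.current_joint_efforts(): joint torques, N m.
- robot.current_tcp_pos(): TCP position.
- robot.current_eef_rot(): TCP orientation.
- robot.current_contact_force(): force on the tool from outside, world axes, zero at the start.
- robot.current_ft_torque(): the same for the moment, N m.
- robot.current_gripper_width(): opening from 0.0 (shut) to 1.0 (fully open).
Only numpy, scipy, OpenCV 4.12 (cv2) and the standard library are available. Lean on these libraries where they do the work, as an engineer would, in place of code of your own. Each camera call takes 0.05 s, during which the arm holds its last target.

## Working session

There is one attempt and no reset: what is moved stays moved. The work goes in short steps, each a Python script; the robot and the scene stay as the last script left them, time stands still between calls to the robot, and variables do not carry over. Pictures are saved under pics/ and viewed, and the job is handed in when it is done.

```bash
ls; mkdir -p pics
cat > h.py <<'E'
import numpy as np, cv2
from bench import robot
from scipy.spatial.transform import Rotation as R
def cam(n,save=None):
    d=robot.get_image(n)
    if save: cv2.imwrite('pics/'+save,d['img'])
    return d
def mats(d):
    f=d['img'].shape[0]/2/np.tan(np.radians(d['fovy'])/2)
    return f,R.from_euler('xyz',d['orientation']).as_matrix(),np.array(d['eye'],float)
def ray(d,u,v):
    f,M,e=mats(d)
    x=(u-d['cx'])/f;y=(v-d['cy'])/f
    rd=np.hypot(x,y);r=rd
    for _ in range(30): r=rd/(1+d['k1']*r*r)
    s=r/rd if rd>0 else 1
    return e,M@np.array([x*s,y*s,1])
def onz(d,u,v,z):
    e,w=ray(d,u,v);return e+w*(z-e[2])/w[2]
def proj(d,p):
    f,M,e=mats(d)
    q=M.T@(np.array(p,float)-e);x,y=q[0]/q[2],q[1]/q[2]
    s=1+d['k1']*(x*x+y*y)
    return np.array([d['cx']+f*x*s,d['cy']+f*y*s])
E
python3 - <<'E'
from h import *
import pickle
for n in ('top','side'):
    d=cam(n,n+'0.png');pickle.dump(d,open(n+'0.pkl','wb'))
    print({k:v for k,v in d.items() if k!='img'})
print(robot.current_eef_rot(),robot.current_t())
E
```

```text
pics
{'fovy': 46.8874567280037, 'cx': 276.15120801903885, 'cy': 207.85402662180536, 'k1': 0.006869100481395698, 'eye': array([ 300.7824921 ,  -22.91685383, 1246.18262966]), 'orientation': array([-2.96855584e+00,  8.25949168e-04, -1.56732517e+00])}
{'fovy': 52.7516918942363, 'cx': 280.9485309066701, 'cy': 216.90850509683034, 'k1': 0.022038155388181734, 'eye': array([  70.12549619, -986.59941502,  711.47591781]), 'orientation': array([-2.09697290e+00,  6.27162674e-04, -4.23243183e-01])}
[-3.13995740e+00 -2.99413137e-04  3.88803232e-01] 0.1
```

View pics/top0.png

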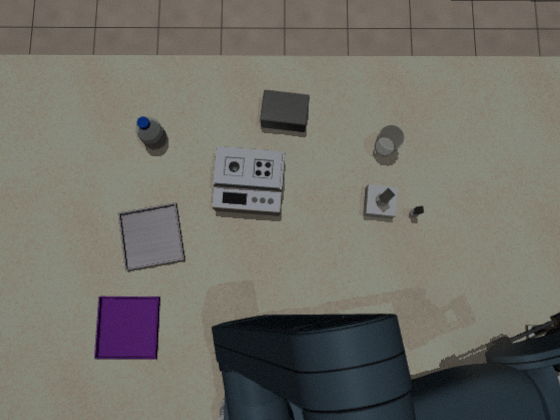

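View pics/side0.png

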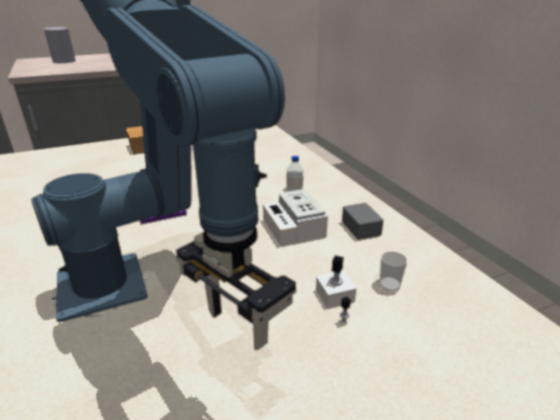

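The top view shows the heater at about (249,180). Its blind insert, with a single mouth, is at (234,167), and the four-hole insert is at (263,168).

Things that could be mistaken for each other, by top-view pixel:
- **Rod:** a rod in the white holder at (386,196), or a small rod standing on the table at (418,211). I choose the larger one in the holder.
- **Tray:** steel at (152,237) or purple at (128,327). I choose the steel one.
- **Insert:** single mouth at (234,167) or four holes at (263,168). I choose the single mouth.

Next I check these in close crops.

Run:
```python
import cv2,numpy as np
t=cv2.imread('pics/top0.png');s=cv2.imread('pics/side0.png')
a=cv2.resize(t[140:220,205:295],(400,356),interpolation=cv2.INTER_CUBIC)
b=cv2.resize(t[175:225,355:430],(400,267),interpolation=cv2.INTER_CUBIC)
c=cv2.resize(s[180:250,255:335],(400,350),interpolation=cv2.INTER_CUBIC)
e=cv2.resize(s[250:325,310:365],(220,300),interpolation=cv2.INTER_CUBIC)
o=np.zeros((600,800,3),np.uint8)
o[:300,:400]=a[:300];o[:267,400:]=b;o[300:600,:400]=c[:300];o[300:600,400:620]=e
cv2.imwrite('pics/crop0.png',o)
```

```text
(no output)
```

View pics/crop0.png

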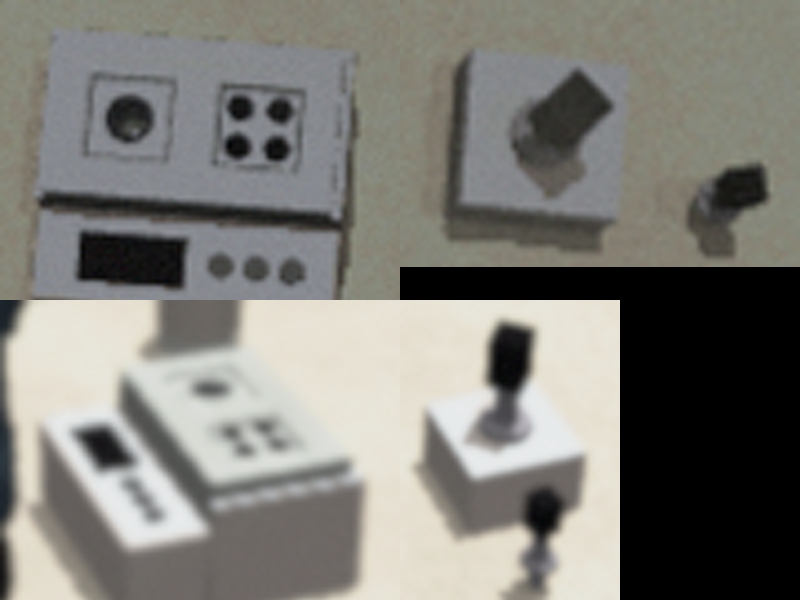

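```bash
cat >> h.py <<'E'
def tri(d1,p1,d2,p2):
    e1,a=ray(d1,*p1);e2,b=ray(d2,*p2);a=a/np.linalg.norm(a);b=b/np.linalg.norm(b)
    t=np.linalg.lstsq(np.c_[a,-b],e2-e1,rcond=None)[0]
    q1=e1+t[0]*a;q2=e2+t[1]*b
    return (q1+q2)/2,np.linalg.norm(q1-q2)
E
python3 - <<'E'
import cv2,numpy as np
t=cv2.imread('pics/top0.png');s=cv2.imread('pics/side0.png')
np.set_printoptions(linewidth=250)
print(cv2.cvtColor(t,6)[182:216,364:400])
print(cv2.cvtColor(s,6)[250:288,326:350])
print(cv2.cvtColor(t,6)[155:180,222:247])
E
```

```text
[[131 129 131 ... 136 133 130]
 [129 131 131 ... 129 132 134]
 [133 132 130 ... 128 131 132]
 ...
 [ 64  71  81 ... 128 128 128]
 [ 66  62  62 ... 128 130 129]
 [ 67  68  65 ... 130 129 128]]
[[229 229 229 228 228 228 228 229 229 229 228 228 228 227 227 227 228 228 229 229 228 228 228 228]
 [229 228 228 229 229 229 229 229 229 229 229 228 227 227 227 229 228 229 228 228 229 229 228 228]
 [229 228 229 228 228 229 229 228 228 228 228 228 228 228 228 229 229 229 229 229 229 228 228 228]
 [229 229 229 229 229 228 228 226 224 222 222 224 225 226 227 229 229 227 227 228 228 228 228 227]
 [228 228 229 229 228 228 227 220 208 197 198 207 215 218 221 223 225 226 227 228 229 228 228 227]
 [228 227 229 229 227 227 223 207 175 149 146 157 169 179 192 204 213 219 224 227 228 227 228 227]
 [226 226 227 227 228 226 216 184 135  95  84  93 105 119 137 154 171 192 214 224 229 228 228 227]
 [225 225 226 226 226 220 200 153  97  54  39  39  49  58  76  92 116 155 199 222 227 228 228 228]
 [223 224 224 225 224 214 178 121  65  34  26  26  27  27  34  45  79 136 191 221 228 228 228 227]
 [224 224 224 224
[... 4730 characters left out ...]
 136 138 140 136 137 139 138 137 138 139 138 140 138 141 129 113 126 138 136 138]
 [135 117  96 116 114 120 126 118 122 129 138 139 136 137 139 140 136 137 139 131 112 129 135 136 141]
 [137 130 123 129 124 126 128 126 124 120 114 116 118 122 116 115 115 116 123 117 105 130 134 138 137]
 [136 137 139 136 133 137 137 136 135 131 127 125 126 131 126 126 126 126 130 121 119 137 138 140 138]
 [137 137 138 137 138 137 139 137 138 138 141 137 139 137 138 137 140 135 137 134 135 137 139 137 139]
 [139 136 136 136 137 137 139 138 138 136 139 138 136 136 135 140 138 137 136 135 137 137 135 138 138]
 [140 136 136 136 136 139 137 137 139 135 137 137 138 142 139 138 137 135 139 137 138 138 139 137 135]]
```

Run:
```python
from h import *
import pickle
t=pickle.load(open('top0.pkl','rb'));s=pickle.load(open('side0.pkl','rb'))
g=cv2.cvtColor(t['img'],6)
print('\n'.join(' '.join('%3d'%v for v in r) for r in g[184:214,366:402]))
# mouth
def cent(g,x0,x1,y0,y1,bg,dark):
    a=g[y0:y1,x0:x1].astype(float);w=np.clip((bg-a)/(bg-dark),0,1);w[w<.15]=0
    Y,X=np.mgrid[y0:y1,x0:x1];return (w*X).sum()/w.sum(),(w*Y).sum()/w.sum(),w.sum()
m=cent(g,227,242,159,176,136,60);print('mouth',m,onz(t,*m[:2],88))
gs=cv2.cvtColor(s['img'],6)
h=cent(gs,328,346,252,272,226,15);print('handle side',h)
cv2.imwrite('pics/c1.png',np.vstack([cv2.resize(s['img'][185:250,260:330],(700,300),interpolation=0)[:, :],cv2.resize(t['img'][180:220,360:430],(700,300),interpolation=0)]))
```

```text
130 123 114 135 132 133 135 130 131 134 132 134 136 132 132 133 130 129 127 131 130 134 135 132 131 128 127 128 133 127 129 128 131 132 134 132
123  96 107 134 137 136 137 138 136 136 134 136 132 135 136 133 135 132 134 136 130 134 133 130 133 133 132 128 131 130 134 130 130 132 130 131
 95  76 109 135 136 137 138 136 136 134 138 133 135 136 136 136 134 134 139 134 135 134 137 135 133 133 130 128 130 134 127 131 125 130 129 132
 67  75 121 140 137 135 138 133 136 135 133 135 134 135 135 133 137 134 135 136 134 129 121 135 137 135 135 132 136 132 134 135 128 131 128 134
 57  82 123 135 134 134 133 136 136 136 136 134 134 135 133 135 134 139 134 134 125  89  74 109 136 137 136 135 135 136 136 133 134 130 132 131
 56  78 121 137 138 137 137 133 136 138 134 137 136 134 134 135 133 133 135 122  93  56  45  62 107 137 136 134 136 135 134 134 134 132 127 128
 58  81 122 136 136 134 138 137 134 136 133 135 137 138 138 135 136 133 124  88  56  45  47  43  66 109 137 137 136 133 136 135 134 133 131 129
 58  89 131 140 135 138 138 136 134 136 135 137 133 136 137 135 135 124  82  55  48  47  45 
[... 2767 characters left out ...]
 127 129 130 128 128
105 137 137 137 135 135 137 135 137 134 136 136 135 137 136 129  98  93 102 125 136 136 134 133 133 135 138 137 135 134 132 132 131 131 128 128
110 133 135 135 137 138 134 135 135 135 137 131 138 137 136 130 122 123 128 134 138 136 133 135 138 134 133 137 131 135 129 130 129 129 127 130
 81  91  96 101 102 103 109 110 123 121 128 136 134 136 136 138 136 135 135 137 137 134 134 134 132 136 137 135 138 137 131 128 128 128 123 128
mouth (np.float64(233.6145130833558), np.float64(166.478284326949), np.float64(97.55263157894737)) [606.38231933  83.93759097  88.        ]
handle side (np.float64(337.0267472493414), np.float64(263.62804896947154), np.float64(152.91469194312796))
```

View pics/c1.png

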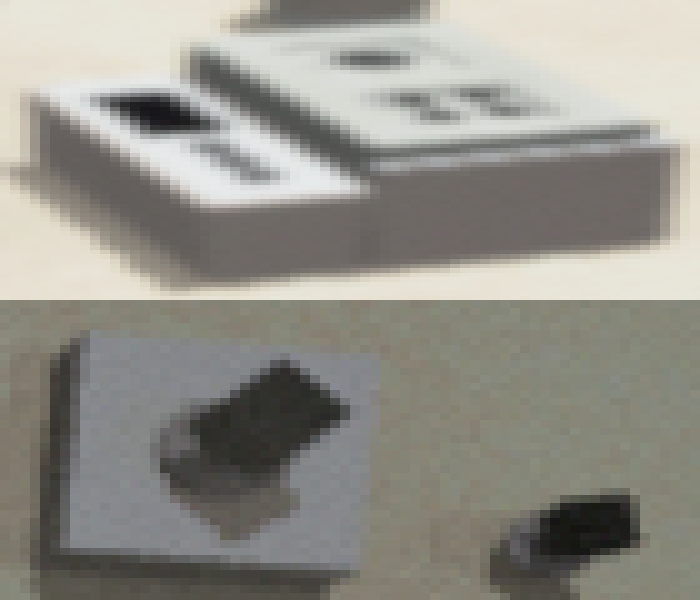

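Run:
```python
from h import *
import pickle
np.set_printoptions(precision=2,suppress=True)
t=pickle.load(open('top0.pkl','rb'));s=pickle.load(open('side0.pkl','rb'))
g=cv2.cvtColor(t['img'],6);gs=cv2.cvtColor(s['img'],6)
A=onz(t,387.77,187.24,117);B=onz(t,394.78,194.52,117)
e=B-A;print(A,B,np.linalg.norm(e));e/=np.linalg.norm(e)
n=np.array([-e[1],e[0],0]);C=(A+B)/2
for sg in(1,-1): print('cand centre',C+12*sg*n,proj(s,(C+12*sg*n)-[0,0,18]))
print('yaw',np.degrees(np.arctan2(e[1],e[0])))
def up(g,x0,x1,y0,y1,th,k=8,inv=True):
    a=cv2.resize(g[y0:y1,x0:x1],None,fx=k,fy=k,interpolation=cv2.INTER_CUBIC)
    m=((a<th) if inv else (a>th)).astype(np.uint8)
    cs,_=cv2.findContours(m,cv2.RETR_EXTERNAL,cv2.CHAIN_APPROX_NONE)
    return [((c[:,0,:]+.5)/k-.5+[x0,y0]).astype(np.float32) for c in cs]
c=max(up(g,226,243,158,177,100),key=len)
for th in (90,100,110):
    c=max(up(g,226,243,158,175,th),key=len);el=cv2.fitEllipse(c);print('mouth top',el,onz(t,*el[0],88))
# side mouth
c=None
print('\n'.join(' '.join('%3d'%v for v in r) for r in gs[192:222,288:322]))
# four holes top
for c in up(g,255,273,158,180,90):
    if len(c)>12: x,y=c.mean(0);print('hole',x,y,onz(t,x,y,88))
# heater top outline
```

```text
[ 548.9  -287.16  117.  ] [ 531.26 -303.17  117.  ] 23.827213528925103
cand centre [ 548.14 -304.06  117.  ] [346.01 266.32]
cand centre [ 532.02 -286.28  117.  ] [336.37 263.93]
yaw -137.78919315215643
mouth top ((233.6181640625, 166.24273681640625), (10.586050033569336, 10.789454460144043), 55.36212158203125) [606.98  83.94  88.  ]
mouth top ((233.62672424316406, 166.24862670898438), (10.889135360717773, 11.09445858001709), 52.05512619018555) [606.97  83.92  88.  ]
mouth top ((233.63455200195312, 166.24867248535156), (11.222661018371582, 11.44430923461914), 56.199806213378906) [606.97  83.9   88.  ]
199 201 205 210 210 212 213 213 212 212 211 208 206 209 214 218 219 219 220 222 223 224 225 226 225 226 226 225 225 225 224 224 223 224
214 212 211 211 210 210 210 207 202 199 199 197 194 195 204 213 217 218 220 221 222 223 225 226 227 227 227 226 226 225 225 224 224 224
211 205 202 200 201 200 197 196 193 191 194 196 194 192 195 204 213 217 218 219 220 222 224 226 227 227 228 227 227 227 225 225 225 225
204 201 201 201 200 193 184 179 175 175 181 189 195 196 195 199 207 214 216 217 218
[... 3260 characters left out ...]
 162 163 153 142 134 131 131 127 120 114 111 110 110 107
229 230 226 211 176 134  99  89 104 137 163 168 160 156 157 163 162 153 140 133 130 129 126 119 113 110 109 108 107 106 106 105 106 104
222 230 231 226 207 168 121  97 104 133 156 161 151 137 132 131 130 125 116 112 110 109 108 108 107 106 106 107 105 106 107 106 105 105
hole 266.77704 173.06717 [589.96   2.09  88.  ]
hole 257.82245 172.41122 [591.55  24.13  88.  ]
hole 272.23685 169.375 [599.35 -11.29  88.  ]
hole 267.5654 164.39487 [611.95   0.3   88.  ]
hole 258.61713 163.7736 [613.46  22.38  88.  ]
hole 269.2819 160.08801 [622.94  -3.87  88.  ]
hole 264.125 159.4 [624.65   8.88  88.  ]
hole 257.74432 159.0873 [625.4   24.66  88.  ]
```

Run:
```python
from h import *
import pickle
np.set_printoptions(precision=2,suppress=True)
t=pickle.load(open('top0.pkl','rb'));s=pickle.load(open('side0.pkl','rb'))
print('small',onz(t,413,215,5), 'mouth in side',proj(s,[607,84,88]))
for u,v in [(120,208),(178,204.5),(184.5,262),(126,269)]: print('tray',onz(t,u,v,18))
print('holder',[onz(t,u,v,45) for u,v in [(368,185),(398,188),(396,216),(364,213)]])
for y in (42.2,132.2,-47.8):
    q=robot.inverse_kinematics([532,-286.3,150],[np.pi,0,np.radians(y)]);print(y,q)
    q=robot.inverse_kinematics([607,84,150],[np.pi,0,np.radians(y)]);print(y,q)
```

```text
small [ 500.09 -376.07    5.  ] mouth in side [296.71 197.47]
tray [513.73 380.67  18.  ]
tray [523.38 231.85  18.  ]
tray [375.89 209.76  18.  ]
tray [357.9  356.34  18.  ]
holder [array([ 570.38, -254.09,   45.  ]), array([ 562.84, -329.84,   45.  ]), array([ 490.98, -321.97,   45.  ]), array([ 498.34, -241.95,   45.  ])]
42.2 [-0.68  0.41  1.5  -0.    1.24  0.16]
42.2 [-0.04  0.42  1.47 -0.    1.25  0.79]
132.2 [-0.68  0.41  1.5   0.    1.24 -1.41]
132.2 [-0.04  0.42  1.47  0.    1.25 -0.78]
-47.8 [-0.68  0.41  1.5  -0.    1.24  1.73]
-47.8 [-0.04  0.42  1.47 -0.    1.25  2.36]
```

Run:
```python
from h import *
y=np.radians(42.2);o=[np.pi,0,y]
robot.move_gripper(0.6)
robot.move_ptp([532,-286.3,150],o)
robot.move_linear([532,-286.3,82],speed=120)
d=cam('side','s1.png');cam('top','t1.png')
cv2.imwrite('pics/s1c.png',cv2.resize(d['img'][200:320,280:400],(600,600),interpolation=2))
robot.move_gripper(0.0)
print(robot.current_gripper_width()*93,robot.current_contact_force(),robot.current_tcp_pos())
d=cam('side','s2.png')
cv2.imwrite('pics/s2c.png',cv2.resize(d['img'][200:320,280:400],(600,600),interpolation=2))
print(robot.current_t())
```

```text
23.79637129493325 [ 0.29587076 -0.11267909  1.551404  ] [ 532.19979195 -286.35034716   82.12465943]
3.8333
```

View pics/s2c.png

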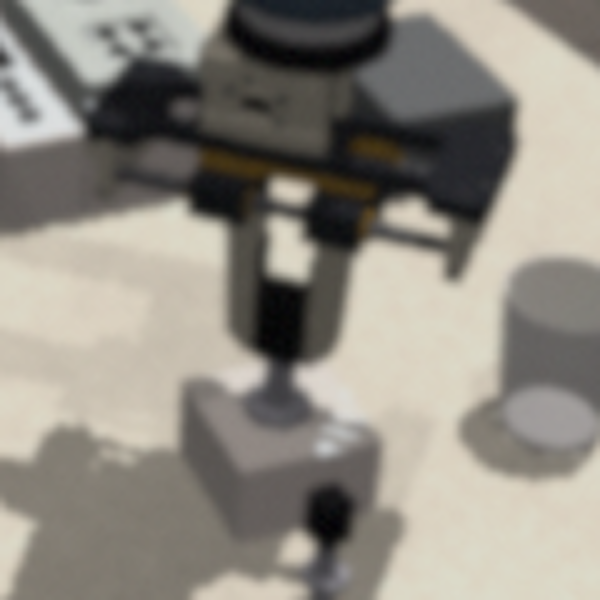

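The crop shows both fingers closed on the handle of the large rod, at crop (285,320). The measured width of 23.8 mm matches the 24 mm handle. Next I lift it and look for the pin.

Run:
```python
from h import *
robot.move_linear([532.2,-286.3,210],speed=150)
print(robot.current_gripper_width()*93,robot.current_contact_force(),robot.current_tcp_pos())
p=robot.current_tcp_pos()
d=cam('side','s3.png')
u,v=proj(d,[p[0],p[1],p[2]-48]);print('pin expected',u,v,'tip',proj(d,[p[0],p[1],p[2]-66]))
u,v=int(u),int(v)
cv2.imwrite('pics/s3c.png',cv2.resize(d['img'][v-30:v+30,u-30:u+30],(600,600),interpolation=0))
print(robot.current_t())
```

```text
23.589747237870856 [-0.31619847  0.55487491 -1.39138799] [ 531.61834727 -285.83595006  208.80337734]
pin expected 337.82862875709185 242.52298682095014 tip [337.32234069 248.87497747]
4.8833
```

View pics/s3c.png

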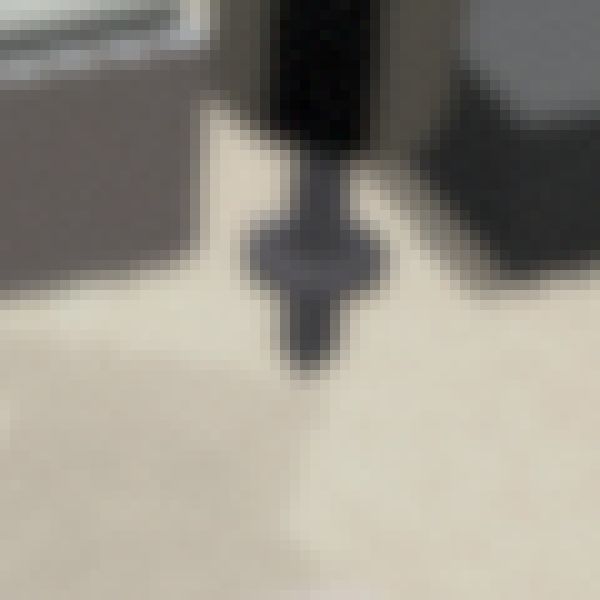

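In the crop, the collar is at about (315,255) and the shank at (308,320), with nothing sticking out sideways. So the pin seems to lie along the view, meaning rod x is roughly tool x. I carry the rod over to the mouth and check the alignment and the pin there.

Run:
```python
from h import *
import pickle
y=np.radians(25.8)
robot.move_ptp([607,84,200],[np.pi,0,y])
print(robot.current_gripper_width()*93,robot.current_contact_force(),robot.current_tcp_pos(),robot.current_qpos())
p=robot.current_tcp_pos()
for n in('side','top'):
    d=cam(n,n+'4.png');pickle.dump(d,open(n+'4.pkl','wb'))
    for nm,dz in(('collar',37.1),('pin',48),('tip',66)): print(n,nm,proj(d,[p[0],p[1],p[2]-dz]))
    u,v=proj(d,[p[0],p[1],p[2]-48]);u,v=int(u),int(v)
    cv2.imwrite('pics/%s4c.png'%n,cv2.resize(d['img'][v-30:v+30,u-30:u+30],(600,600),interpolation=0))
print(robot.current_t())
```

```text
23.798601581794443 [ 0.17390127 -0.47605154 -1.13252887] [607.13191929  83.05601568 199.83039831] [-4.55531054e-02  3.83332972e-01  1.40481768e+00 -5.10733746e-04
  1.35357872e+00  1.07559043e+00]
side collar [297.32658826 176.12593788]
side pin [297.26010787 179.33276246]
side tip [297.15162393 184.56978473]
top collar [231.1782469  157.88137483]
top pin [231.60930751 159.15980276]
top tip [232.30348944 161.21860746]
6.3917
```

View pics/side4c.png

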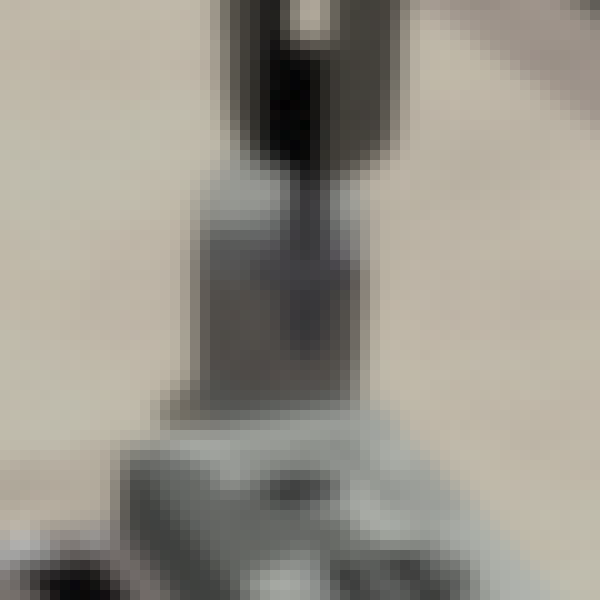

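View pics/top4c.png

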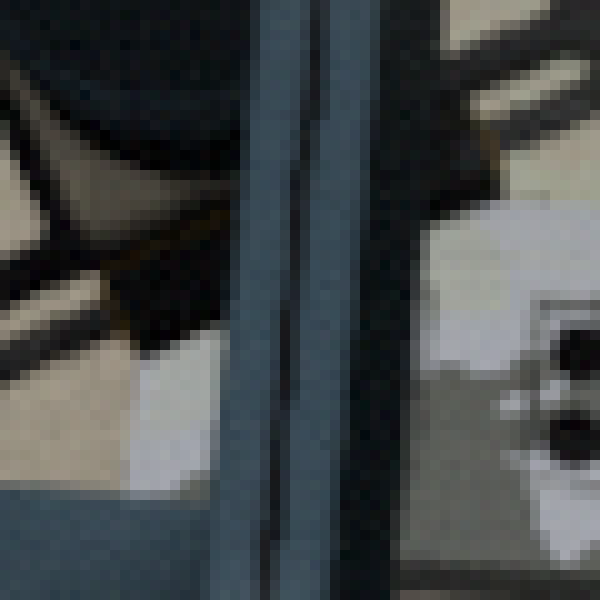

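Run:
```python
from h import *
o=[np.pi,0,np.radians(25.8)]
robot.move_linear([607,84,162],o,speed=80)
robot.sleep(.2)
print(robot.current_tcp_pos(),robot.current_contact_force())
d=cam('side','s5.png')
cv2.imwrite('pics/s5c.png',cv2.resize(d['img'][160:220,267:327],(600,600),interpolation=0))
for z in(152,146,140,134,130):
    r=robot.move_linear([607,84,z],o,speed=25,f_stop=6)
    print(r,robot.current_tcp_pos(),robot.current_contact_force(),robot.current_ft_torque(),robot.current_t())
    if r: break
```

```text
[607.45703627  84.01514189 162.73679941] [-0.13118511 -0.35891536 -0.89177373]
False [606.90384783  83.99882065 151.77166398] [ 0.15479005 -0.4251456  -1.65048208] [ 0.01650667 -0.00940339  0.01132163] 7.8167
False [606.82621133  83.98218545 145.73807579] [-0.22780342  0.17239271 -1.03697151] [0.01304856 0.01769838 0.0069562 ] 8.2083
False [606.82953457  84.00640757 139.72634145] [ 0.76646971 -0.49914011 -1.58216459] [ 0.04595746 -0.02626819  0.00923972] 8.6
False [606.83037143  83.99739016 133.73106525] [-0.08667123 -0.84813915 -1.41072482] [0.01760167 0.00862255 0.01212064] 8.9917
True [607.60252352  84.00670481 131.35749504] [-1.27746473  1.12141463  4.47159729] [-0.02983372  0.14313621  0.02562639] 9.2083
```

View pics/s5c.png

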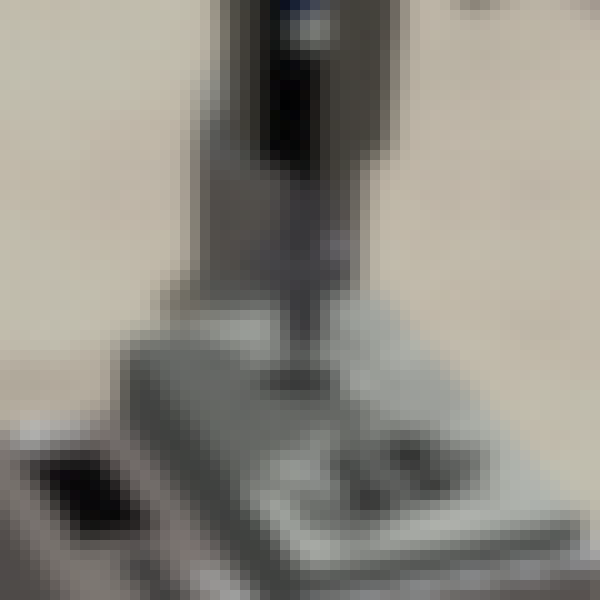

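Contact came at a collar height of 6.3 mm above the insert. At a = 150° it should be 6.7 mm, so this fits and about 170° of turning remains. I let go now.

Run:
```python
from h import *
robot.move_gripper(0.65)
robot.sleep(.3)
print(robot.current_tcp_pos(),robot.current_contact_force(),robot.current_gripper_width()*93)
d=cam('side','s6.png')
q=np.array(robot.current_qpos());q[5]-=np.pi
robot.move_j(q)
robot.sleep(.2)
print(robot.current_tcp_pos(),robot.current_eef_rot(),robot.current_qpos(),robot.current_contact_force(),robot.current_t())
d=cam('side','s7.png');d2=cam('top','t7.png')
cv2.imwrite('pics/s7c.png',np.hstack([cv2.resize(d['img'][150:210,267:327],(400,400),interpolation=0),cv2.resize(d2['img'][130:190,205:265],(400,400),interpolation=0)]))
```

```text
[606.70302864  84.03556476 130.10497284] [ 0.27913605 -0.85718258  0.05949399] 60.56013041127002
[606.70606679  84.01251001 130.08829021] [ 3.14113235e+00 -8.67032976e-04 -2.69145174e+00] [-4.42988803e-02  4.37983704e-01  1.49901718e+00 -6.70989717e-06
  1.20557339e+00 -2.06523353e+00] [ 0.57842203 -0.16838448  0.10548752] 13.1833
```

View pics/s7c.png

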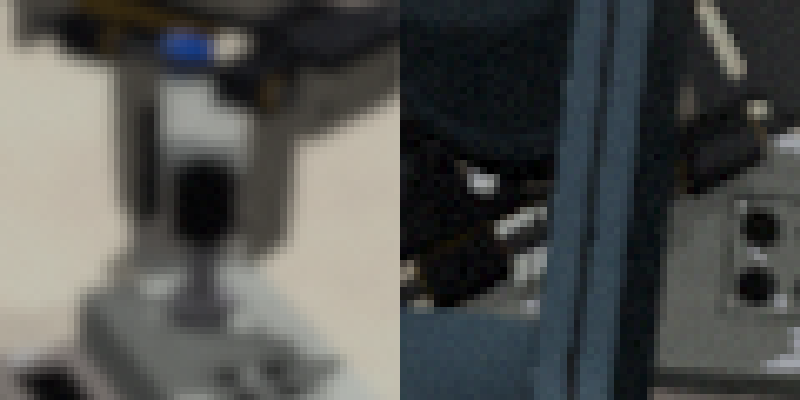

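Run:
```python
from h import *
np.set_printoptions(precision=2,suppress=True)
robot.move_gripper(0.0)
print(robot.current_gripper_width()*93,robot.current_contact_force(),robot.current_ft_torque())
p=np.array(robot.current_tcp_pos());y0=robot.current_eef_rot()[2];z0=p[2]
x,yy=p[:2]
for k in range(1,6):
    ang=30*k
    r=robot.move_linear([x,yy,z0-14*ang/360-.4],[np.pi,0,y0-np.radians(ang)],speed=6,f_stop=20)
    print(ang,r,robot.current_tcp_pos(),np.degrees(robot.current_eef_rot()[2]),robot.current_contact_force(),robot.current_ft_torque(),robot.current_gripper_width()*93,robot.current_t())
    if r: break
```

```text
23.879448215966217 [ 0.8   0.14 -0.11] [ 0.13 -0.15  0.01]
30 False [606.92  83.85 128.86] 175.910588171203 [-0.36 -1.    1.9 ] [-0.1 -0.1 -0. ] 23.986519467459406 14.625
60 False [606.91  83.88 127.67] 145.9449547033346 [ 0.46 -1.55  2.57] [-0.24 -0.08 -0.07] 23.905179537571435 15.3
90 False [606.77  84.07 126.39] 115.95628424976461 [-0.78 -0.77  4.15] [-0.13  0.05  0.  ] 23.604675492441427 15.975
120 False [607.    84.16 125.27] 85.95921479947097 [-0.07  0.24  4.55] [ 0.04 -0.04 -0.02] 23.551680819482925 16.65
150 False [607.13  84.15 124.06] 55.96123688067288 [1.65 0.21 4.52] [ 0.09 -0.33  0.02] 23.789153671848712 17.325
```

Run:
```python
from h import *
np.set_printoptions(precision=2,suppress=True)
p=np.array(robot.current_tcp_pos());y0=robot.current_eef_rot()[2];z0=p[2]
x,yy=607,84
for k in range(1,7):
    ang=8*k
    r=robot.move_linear([x,yy,z0-14*ang/360],[np.pi,0,y0-np.radians(ang)],speed=2,f_stop=20)
    T=robot.current_ft_torque()
    print(ang,r,robot.current_tcp_pos(),robot.current_contact_force(),T,robot.current_gripper_width()*93,robot.current_t())
    if r or abs(T[2])>.3: break
d=cam('side','s8.png')
cv2.imwrite('pics/s8c.png',cv2.resize(d['img'][160:220,267:327],(600,600),interpolation=0))
```

```text
8 False [607.34  83.99 123.77] [1.33 0.02 3.43] [ 0.05 -0.44 -0.04] 23.66604273961527 17.6083
16 False [607.23  83.99 123.55] [1.18 0.49 4.09] [ 0.09 -0.42 -0.03] 23.977609158493134 17.9
24 False [607.26  84.05 123.55] [1.5  0.5  5.53] [ 0.08 -0.34 -0.02] 24.02115987835101 18.1917
32 False [607.36  84.01 123.53] [0.32 0.15 7.02] [ 0.04 -0.23 -0.07] 23.75973348148702 18.4833
40 False [607.45  83.94 123.51] [0.52 0.2  9.12] [ 0.02 -0.17 -0.09] 23.975560618079296 18.775
48 False [607.56  83.91 123.49] [ 0.1   0.41 10.38] [-0.03 -0.07 -0.05] 24.11454958849715 19.0667
```

View pics/s8c.png

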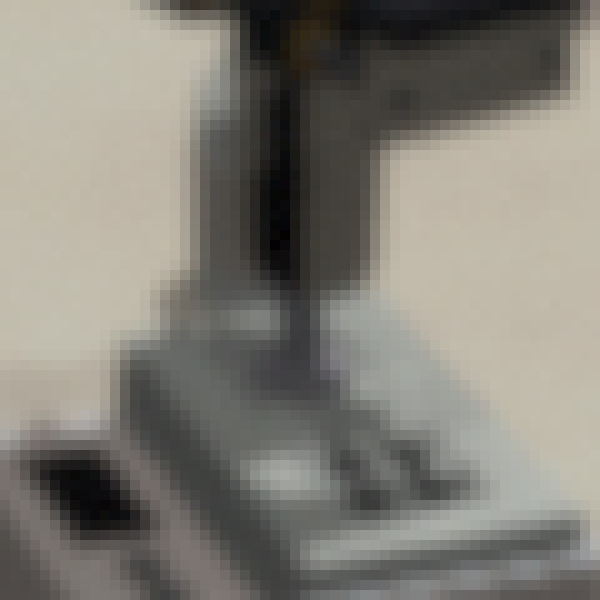

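Run:
```python
from h import *
np.set_printoptions(precision=2,suppress=True)
robot.sleep(.2)
print(np.degrees(robot.current_eef_rot()),robot.current_qpos(),robot.current_tcp_pos(),robot.current_contact_force(),robot.current_ft_torque())
e=robot.current_eef_rot();o=[np.pi,0,e[2]]
for z in (127,132,140):
    robot.move_linear([607,84,z],o,speed=25)
    print(robot.current_tcp_pos(),robot.current_contact_force(),robot.current_ft_torque(),robot.current_gripper_width()*93,robot.current_t())
d=cam('side','s9.png')
cv2.imwrite('pics/s9c.png',cv2.resize(d['img'][150:210,267:327],(600,600),interpolation=0))
```

```text
[179.97  -0.11   8.24] [-0.04  0.44  1.51 -0.    1.19  1.38] [607.6   83.9  123.52] [0.28 0.31 9.3 ] [ 0.01 -0.03 -0.08]
[606.48  83.93 126.  ] [ 2.2   0.93 -4.12] [ 0.01 -0.66  0.  ] 23.745201490404916 19.6583
[606.47  83.95 131.75] [ 1.74 -1.14 -6.94] [-0.06 -0.44  0.  ] 23.75674902262952 20.0083
[606.94  84.09 140.7 ] [-0.48 -0.   -3.37] [ 0.01 -0.01  0.01] 23.715665224783077 20.475
```

View pics/s9c.png

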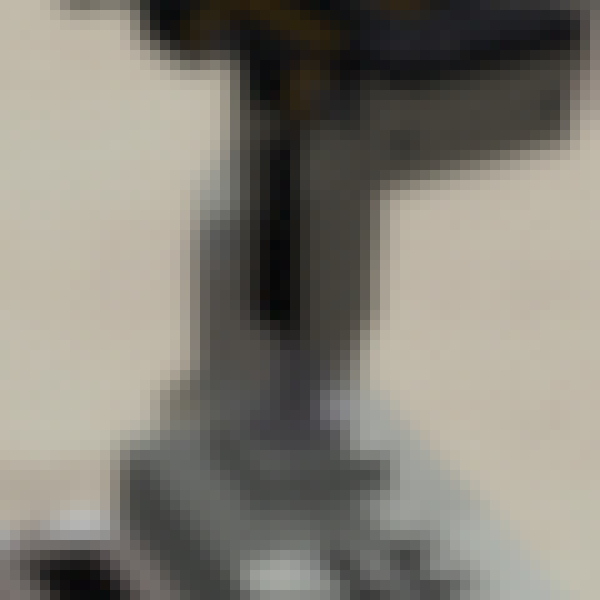

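Run:
```python
from h import *
np.set_printoptions(precision=2,suppress=True)
e=robot.current_eef_rot();o=[np.pi,0,e[2]]
robot.move_linear([607,84,180],o,speed=50)
robot.move_linear([607,84,220],o,speed=80)
robot.sleep(.2)
p=robot.current_tcp_pos()
print(p,np.degrees(robot.current_eef_rot()),robot.current_contact_force(),robot.current_ft_torque(),robot.current_gripper_width()*93,robot.current_t())
d=cam('side','s10.png')
u,v=[int(a) for a in proj(d,[p[0],p[1],p[2]-60])]
cv2.imwrite('pics/s10c.png',cv2.resize(d['img'][v-35:v+35,u-35:u+35],(600,600),interpolation=0))
print(u,v,'mouthz',proj(d,[p[0],p[1],p[2]-35.5]),proj(d,[p[0],p[1],p[2]-35.5-55]))
```

```text
[606.57  84.01 219.2 ] [-179.98    0.09    8.24] [ 0.22  0.11 -4.25] [-0.01  0.04 -0.02] 23.806463053808066 22.325
297 177 mouthz [297.15 169.79] [296.82 185.96]
```

View pics/s10c.png

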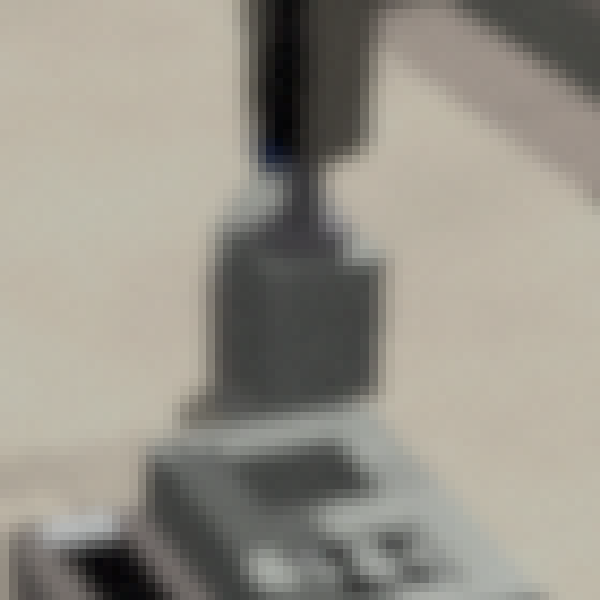

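The insert hangs level from the rod (crop (310,320)) and its well is empty (crop (300,470)). The four-hole insert is still in place. Next is the tray.

Run:
```python
from h import *
np.set_printoptions(precision=2,suppress=True)
e=robot.current_eef_rot();o=[np.pi,0,e[2]]
robot.move_linear([443,295,220],o,speed=120)
robot.move_linear([443,295,125],o,speed=70)
robot.sleep(.2)
p=robot.current_tcp_pos();print(p,robot.current_contact_force(),robot.current_gripper_width()*93)
d=cam('top','t11.png');d=cam('side','s11.png')
u,v=[int(a) for a in proj(d,[p[0],p[1],p[2]-60])];print(u,v)
cv2.imwrite('pics/s11c.png',cv2.resize(d['img'][v-40:v+40,u-40:u+40],(600,600),interpolation=0))
r=robot.move_linear([443,295,88],o,speed=15,f_stop=6)
print(r,robot.current_tcp_pos(),robot.current_contact_force(),robot.current_ft_torque(),robot.current_t())
```

```text
[443.16 295.07 125.29] [-0.75  0.6  -3.81] 24.008451431176276
227 186
True [443.07 295.02  94.55] [-0.53  0.18  6.18] [0.01 0.09 0.  ] 28.3583
```

View pics/s11c.png

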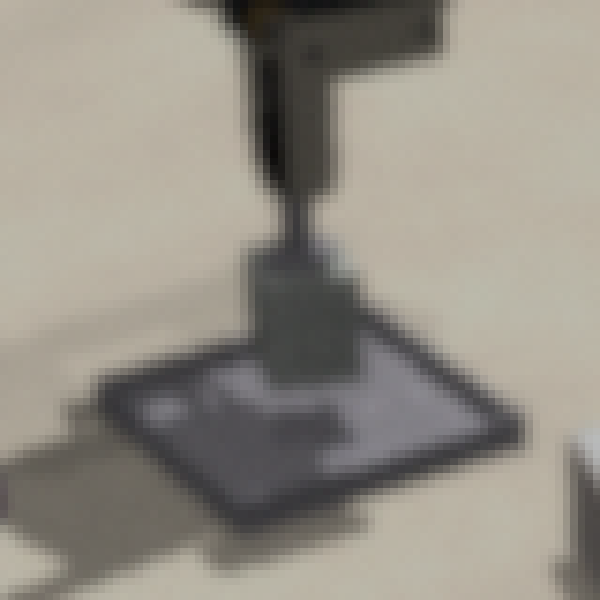

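View pics/t11.png

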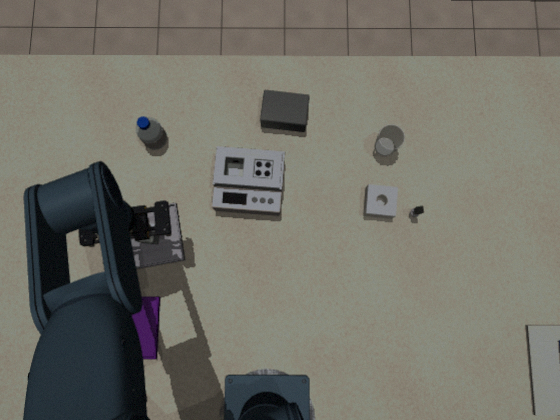

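The side crop shows the insert upright over the middle of the tray. The floor contact came at TCP z 94.6, against an expected 95. Now I release and retreat.

Run:
```python
from h import *
np.set_printoptions(precision=2,suppress=True)
robot.sleep(.4)
print(robot.current_contact_force(),robot.current_tcp_pos())
robot.move_gripper(0.6)
robot.sleep(.2)
p=robot.current_tcp_pos()
robot.move_linear([p[0],p[1],200],speed=120)
robot.move_ptp([380,-250,300],[np.pi,0,0])
robot.sleep(.3)
t=cam('top','t12.png');s=cam('side','s12.png')
print(robot.current_t(),robot.current_contact_force())
pz={'handle':114,'collar':60,'base':5}
for n,z in pz.items(): print(n,proj(s,[443,295,z]),proj(t,[443,295,z]))
cv2.imwrite('pics/c12.png',np.hstack([cv2.resize(s['img'][150:220,190:260],(400,400),interpolation=0),cv2.resize(t['img'][195:280,110:195],(400,400),interpolation=0)]))
```

```text
[ 0.31 -0.35  5.61] [443.05 295.    94.53]
33.125 [ 0.4   0.38 -0.37]
handle [226.32 173.74] [141.66 230.72]
collar [227.35 188.  ] [147.68 233.47]
base [228.35 201.98] [153.28 236.03]
```

View pics/c12.png

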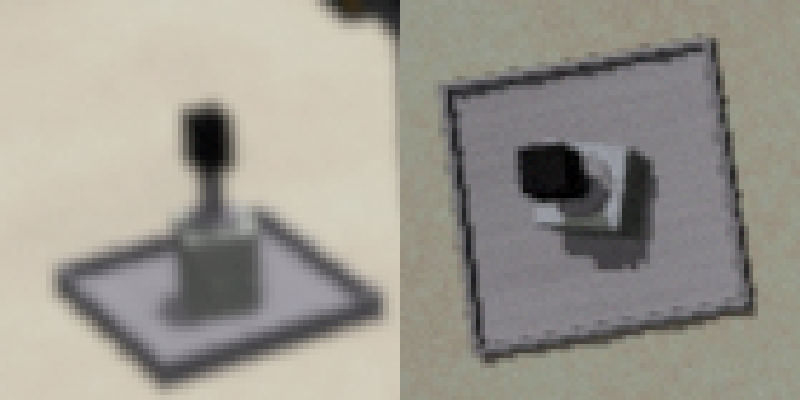

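View pics/s12.png

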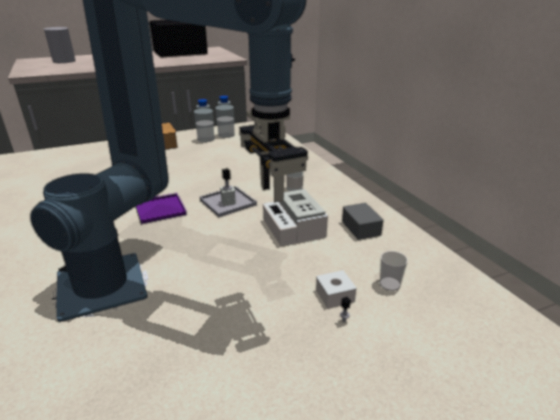

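The insert stands upright near the tray's centre with the rod seated: handle at side crop (207,137), collar on the insert top at (215,220). I check the bystanders in the top view.

Run:
```python
import cv2,numpy as np
a=cv2.imread('pics/top0.png');b=cv2.imread('pics/t12.png')
for n,(x0,x1,y0,y1) in dict(bottle=(130,170,110,150),tipbox=(255,315,85,137),beaker=(365,410,120,165),tube=(253,274,157,180)).items():
    print(n,cv2.absdiff(a[y0:y1,x0:x1],b[y0:y1,x0:x1]).mean())
```

```text
bottle 11.871041666666667
tipbox 10.874679487179487
beaker 13.349794238683128
tube 12.88543823326432
```

View pics/t12.png

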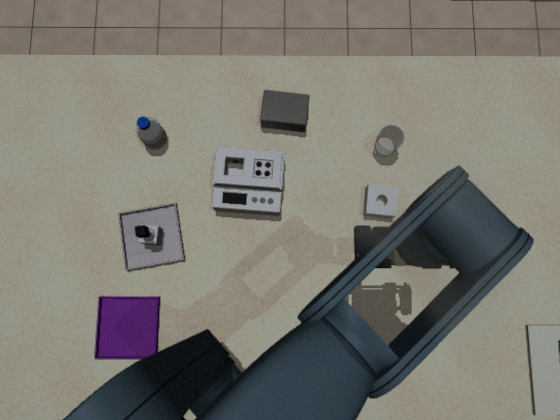

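The bottle (150,132), tipbox (285,111), beaker (388,140) and four-hole insert (263,168) sit at their first-picture pixels. The uniform difference values come from an overall brightness shift. I hand in.

```bash
python3 -c "
from bench import robot
print(robot.current_t(),robot.current_contact_force());robot.hand_in()"
```

```text
33.125 [ 0.40307583  0.38364029 -0.37025076]
the job is handed in; nothing more can be done
```

The job is done and handed in at 33.1 s of the 72 s allowed. The hand-in call gave no verdict.

- **Standing the rod:** I took the large rod from its holder and lowered it into the blind insert's mouth. The pin came to rest with the collar 6.3 mm above the insert (6.7 mm expected), and I let go of it there.
- **Screwing in:** I took the handle again and turned clockwise until it stopped sinking. It went down 6.6 mm (6.7 mm expected) with under 11 N of upward force.
- **Lifting and setting down:** I pulled the insert straight up out of its well. I set it down in the steel tray, pressing at about 6 N, before letting go.

**Last checks:** The final pictures show the insert upright near the tray's centre, the collar on its top and the gripper clear. The four-hole insert, bottle, beaker and tip box look unmoved by eye.

**What disagreed:**
- The wrist turned about 198°, where about 170° was expected, and the torque did not clearly rise at the stop. Seating was judged from the rod no longer sinking, the rising downward force, and the insert coming up with it.
- A pixel difference between the first and last top views was 11–13 grey levels everywhere, which looks like an overall brightness change, so it confirmed nothing about the bystanders.

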